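Scan the square jar under the shelf

ROBOT

A 7-joint arm with a two-finger parallel gripper is mounted at the origin on the work surface. World frame = base frame: x ahead of the robot, y to its left, z up, the work surface at z = 0. Lengths are in m, angles in rad, forces in N, time in s.
With the tool pointing down it reaches from about 0.425 to 0.875 m from the base axis. Payload 4.7 kg.
Tool frame: the origin (TCP) lies at the very end of the fingers, on their centre line; the grasp point (between the pads) lies 19 mm behind it; z points along the fingers, y is the line along which they close (so a half turn about z gives the same grasp; the last joint's range is limited). The gripper opens to 87 mm and grips with 3 to 60 N. Pads are 19 mm wide; open, the fingers measure 117 mm over their backs; the gripper's body (75 mm by 190 mm) begins 51 mm behind the grasp point.
Start: joints at [1.167, 0.321, -0.07, 1.45, 0.023, 1.371, -0.057], TCP at [0.264, -0.594, 0.223] pointing down, gripper open.
Joint ranges: [-2.86, 2.86], [-0.3, 2.09], [-1.38, 1.24], [0.06, 2.45], [-1.56, 4.7], [0.09, 2.05], [-2.69, 2.69]. Speed limits (rad/s): [2.57, 2.57, 3.14, 3.14, 3.14, 3.14, 3.14].

INTERFACE

Orientations are given as a rotation vector (axis times angle).
In Python, from bench import ctrl, get_image, job gives the robot as it stands.
- The arm moves only by the shell command python3 -m crank 'ROWS' [FORCE]. ROWS is JSON, a list that holds one entry, the list of rows, each a list of 5 numbers: the shift along the tool's x, y, z in mm, then the turn about the tool's z in rad, then the closure, from -1 (fully open) to 1 (shut), so that 0 is half open. A call has 1 to 10 rows; each row shifts and turns the commanded pose from where the row before left it, along the tool's axes as they then stand; what a row does not reach is not made up. A row lasts 1/12 s, in which the tool goes at most 41.7 mm and 7.16 degrees, less where a joint would pass 70% of its speed; a pose out of reach is approached as far as the arm can. A call with a gripper value outside its range is refused whole. The fingers move at their own pace and stop on an object; FORCE is the grip in N (left out, the last holds). Time passes only in rows, so rows that do not move let the fingers close. It gives the time, the measured TCP pose, the force, the opening and the grip force at its end, in the units of the state.
- ctrl.get_state(): the state, without advancing time (a new reading comes with each control period).
- get_image(name): name is "scene" or "top"; returns a dict with "pixels" (480x640x3 uint8, red, green, blue), "fx", "fy", "cx", "cy" (pixels), "T" (4x4, takes a point from camera to world coordinates). Camera axes: x right, y down, z forward; pixel columns grow to the right and rows downward; lengths in m; the calibration is good to about 2 mm. A picture is of the moment at which its call begins. There is no depth.
- job.close_job(): hands the job in; it is judged then, once.
The state is a dict: "time": time; "joint_positions": joint angles; "qd": joint speeds; "joint_torque": joint torques, N m; "position": TCP position; "tool_rot": TCP orientation; "ft_force": force on the tool from outside, world axes, zero at the start; "torque": the same for the moment, N m; "grip_width": opening from 0.0 (shut) to 1.0 (fully open); "grip_force": force on a finger pad.
Only numpy, scipy, OpenCV 4.12 (cv2) and the standard library are available. Lean on these libraries where they do the work, as an engineer would, in place of code of your own. Each camera call takes 0.05 s, during which the arm holds its last target. There are 200 camera calls.

TASK

Draw the barcode scanner out of its sleeve by its head, lay it on the bare bench and let go, then take it again by its handle and scan the square jar in the rack: reach in under the shelf with the window 2 to 6 cm in front of the label, squarely facing the middle of it, and hold it steady there for a good second and a half. Then lay the scanner down in its tray, flat and fully home in the matching recess, and let go. Never drop the scanner, and leave the jars and everything else on the bench where they stand.

Things in the scene. Friction and masses are not known exactly. Their poses are not given: they have to be found in the camera images.
- scanner: The grey plastic barcode scanner, 190 mm long, 0.18 kg, flat underneath. Handle (black ribs on top): x = -70 to 65 mm, 30 wide, 34 tall. Head: x = 65 to 120 mm, 46 wide, 36 tall, black window in its end. Origin on the underside, on the centre line; x points out of the window, z up. It starts level in the sleeve, only the head outside. Centre of mass near x = 30 mm.
- window (a point): Centre of the scanner's window, on the end face of the head, 120 mm ahead of the scanner's origin and 18 mm above its underside; same axes as the scanner (x is the line of sight).
- sleeve: White storage sleeve fixed on the bench: level box 52 mm wide, 48 tall, from x = -80 to its mouth at x = 60 mm. Origin on the bench, on the centre line; x points out of the mouth, z up. Inside 36 wide, 39 high, floor 4 mm above the bench. The stowed scanner has nearly the same origin (4 mm higher) and axes; it slides straight out along +x and is clear after 130 mm.
- tray: Black and grey tray fixed on the bench, 230 x 90 mm, with a T-shaped recess 4 mm larger than the scanner all round. Floor 5 mm, walls 17 mm above the bench. Origin on the bench where the seated scanner's origin belongs (5 mm higher); x points to the wide head pocket (x = 61 to 124 mm), z up. From x = -50 to 45 mm there are no walls: room for fingers beside the handle.
- rack: Wooden jar rack fixed on the bench: base board 15 mm thick (x = -47 to 53 mm), two rear posts, and a clear shelf with a wooden front edge, 286 mm wide, 123 to 139 mm above the bench, overhanging the jars to x = -125 mm. Origin on the bench under the middle jar; x points into the rack from its open front, z up. Three jars stand at y = -78, 0, 78 mm in any order.
- square_jar: The jar to scan: the square-sectioned amber jar among the three in the rack, 62 x 62 mm, 92 mm tall with a round black cap, standing loose, 0.35 kg. Origin: centre of its underside; x points into the rack, away from the label.
- label (a point): Centre of the square jar's white label (36 mm wide, 34 mm tall, black bars), on its face to the open front of the rack, 38 mm above the jar's underside (53 mm above the bench); axes as the jar's: x points into the jar, square to the label.
- round_jar: Bystander: round amber jar in the rack, 64 mm across, 91 mm tall. Origin: centre of its underside.
- slim_bottle: Bystander: slim round amber bottle in the rack, 42 mm across, 97 mm tall. Origin: centre of its underside.
- beaker: Bystander: glass beaker, 64 mm across, 75 mm tall. Origin: centre of its underside.
- vial: Bystander: amber vial, 26 mm across, 50 mm tall. Origin: centre of its underside.
- weight: Bystander: brass balance weight, 28 mm across, 23 mm tall. Origin: centre of its underside.
- spatula: Bystander: spatula lying on the bench, 170 mm long. Origin: under its middle.
- wash_bottle: Bystander: white wash bottle with a blue cap, 68 mm across, 170 mm tall. Origin: centre of its underside.
- stopper: Bystander: black rubber stopper, 38 mm across, 28 mm tall. Origin: centre of its underside.
There are look-alikes about, which are no part of the job. Leave any yellow look-alike of the tray alone.

How it is judged:
On the way, in this order (a step that is already met when the one before it is completed fails the run):
1. the scanner is out of the sleeve, lying flat on the bench, released (height (world z) of scanner below 0.004 m and angle between scanner's own z axis and vertical below 0.1 rad and horizontal distance between scanner and sleeve above 0.135 m and linear speed of scanner below 0.02 m/s and angular speed of scanner below 0.2 rad/s and contact force between the fingers and scanner below 0.05 N), for 0.2 s.
2. held by its handle, the scanner's window faces the label from 15 to 70 mm, its line of sight within 13 mm of the label's centre (sideways and in height) and within 0.35 rad of square, steady for 1 s (x of label in the frame of window between 0.015 and 0.07 m and y of label in the frame of window between -0.013 and 0.013 m and z of label in the frame of window between -0.013 and 0.013 m and x of window in the frame of label below -0.01 m and angle between the x axis of scanner and the x axis of square_jar, either way round below 0.35 rad and linear speed of scanner below 0.02 m/s and angular speed of scanner below 0.15 rad/s and contact force between the fingers and scanner above 0.5 N and x of the grasp point in the frame of scanner below 0.055 m), for 1 s.
At the end, for the whole second after the job is handed in: The scanner lies released and at rest in the tray's recess, head in the wide pocket: its origin within 7 mm of the tray's in x and y and 2 to 7.5 mm above it (5 mm is seated), tilted less than 0.08 rad (x of scanner in the frame of tray between -0.007 and 0.007 m and y of scanner in the frame of tray between -0.007 and 0.007 m and z of scanner in the frame of tray between 0.002 and 0.0075 m and x of window in the frame of tray above 0.11 m and angle between scanner's own z axis and vertical below 0.08 rad and linear speed of scanner below 0.02 m/s and angular speed of scanner below 0.2 rad/s and contact force between the fingers and scanner below 0.05 N); the robot touches nothing.
It fails at once if a jar or other bystander is shifted by more than 20 mm (distance of any of square_jar, round_jar, slim_bottle, beaker, vial, weight, spatula, wash_bottle, stopper from where it was at the start of the episode above 0.02 m).
It fails at once if the scanner is dropped or thrown (moving faster than 0.5 m/s out of the fingers) (linear speed of scanner above 0.5 m/s and contact force between the fingers and scanner below 0.05 N).
It also fails if it takes over 64 s, if anything falls off the work surface, if the arm or the gripper's body presses on something with over 40 N, if the wrist force passes 120 N, or if a joint passes its speed limit or range.

## Working session

There is one attempt and no reset: what is moved stays moved. The work goes in short steps, Python scripts to look and compute and a shell command to move; the robot and the scene stay as the last step left them, time stands still between calls to the robot, and variables do not carry over. Pictures are saved under pics/ and viewed, at most 10 in all, crops included, and the job is handed in when it is done.

```bash
ls; mkdir -p pics; python3 - <<'E'
from bench import ctrl,get_image
import cv2,json,numpy as np
for n in ("scene","top"):
    d=get_image(n); cv2.imwrite(f"pics/{n}0.png",d["pixels"][:,:,::-1])
    print(n,d["fx"],d["fy"],d["cx"],d["cy"],np.round(d["T"],4).tolist())
s=ctrl.get_state();print({k:np.round(v,3).tolist() for k,v in s.items()})
E
```

```text
pics
scene 438.71146525652574 438.71146525652574 319.9269311442084 239.24941475183067 [[-0.9679, 0.1844, -0.1709, 0.7303], [0.2509, 0.6641, -0.7043, 0.745], [-0.0164, -0.7246, -0.689, 0.8574], [0.0, 0.0, 0.0, 1.0]]
top 553.6199948466235 553.6199948466235 329.3518287502646 228.1823322745765 [[-0.0171, -0.9956, 0.0925, 0.3926], [-0.9999, 0.0167, -0.0044, -0.0671], [0.0028, -0.0926, -0.9957, 1.5847], [0.0, 0.0, 0.0, 1.0]]
{'time': 0.1, 'joint_positions': [1.167, 0.322, -0.07, 1.452, 0.023, 1.371, -0.057], 'qd': [-0.001, -0.001, -0.0, -0.001, 0.001, 0.0, 0.0], 'joint_torque': [0.0, -49.257, -0.406, -31.34, -0.064, 0.04, 0.0], 'position': [0.263, -0.594, 0.222], 'tool_rot': [-3.072, -0.651, 0.001], 'ft_force': [0.051, -0.276, 0.206], 'torque': [-0.02, -0.02, 0.059], 'grip_force': 0.0, 'grip_width': 0.996}
```

View pics/scene0.png

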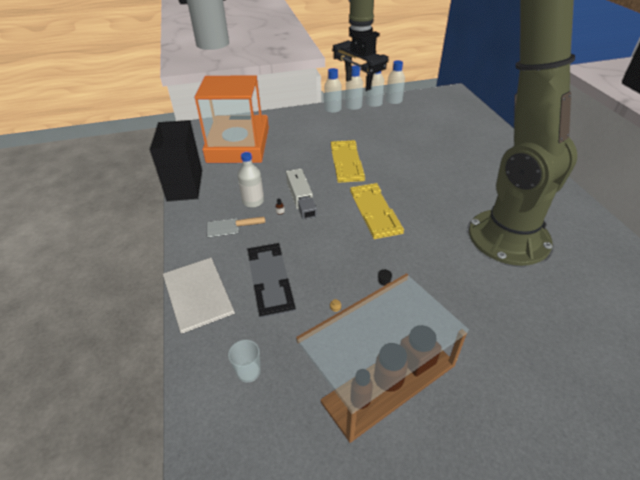

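View pics/top0.png

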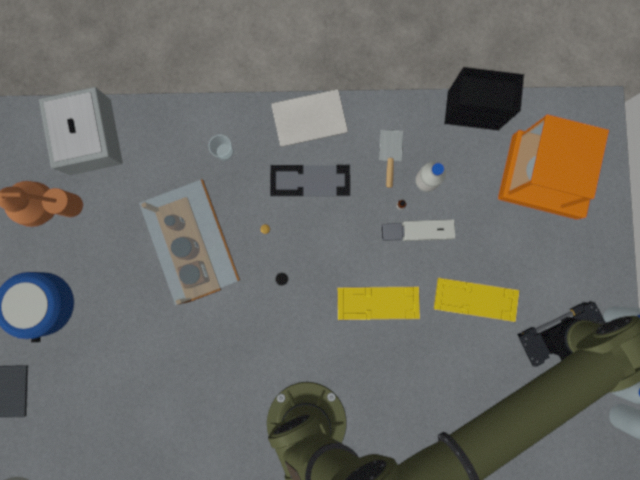

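```bash
cat > h.py <<'E'
import numpy as np,cv2
from bench import ctrl,get_image
def ray(d,u,v):
    T=np.array(d["T"]);r=T[:3,:3]@np.array([(u-d["cx"])/d["fx"],(v-d["cy"])/d["fy"],1]);return T[:3,3],r
def onz(d,u,v,z):
    o,r=ray(d,u,v);return (o+r*(z-o[2])/r[2])[:2]
def proj(d,p):
    T=np.array(d["T"]);c=T[:3,:3].T@(np.array(p)-T[:3,3]);return d["fx"]*c[0]/c[2]+d["cx"],d["fy"]*c[1]/c[2]+d["cy"]
E
python3 - <<'E'
from h import *
t=get_image("top");s=get_image("scene");P=t["pixels"][:,:,::-1]
a=cv2.resize(P[155:310,130:290],None,fx=3.6,fy=3.6,interpolation=2)[:, :]
b=cv2.resize(P[155:250,260:470],None,fx=3.6,fy=3.6,interpolation=2)
cv2.imwrite("pics/c1.png",a);cv2.imwrite("pics/c2.png",b)
S=s["pixels"][:,:,::-1]
cv2.imwrite("pics/c3.png",cv2.resize(S[265:445,290:480],None,fx=3.3,fy=3.3,interpolation=2))
for n,u,v,z in [("base",306,415,0),("weight",265,229,.02),("stopper",282,279,.028),("vial",402,203,.05),("beaker",220,147,.07)]:print(n,onz(t,u,v,z).round(3))
E
```

```text
base [ 0.018 -0.   ]
weight [0.539 0.109]
stopper [0.397 0.061]
vial [ 0.603 -0.278]
beaker [0.765 0.227]
```

View pics/c1.png

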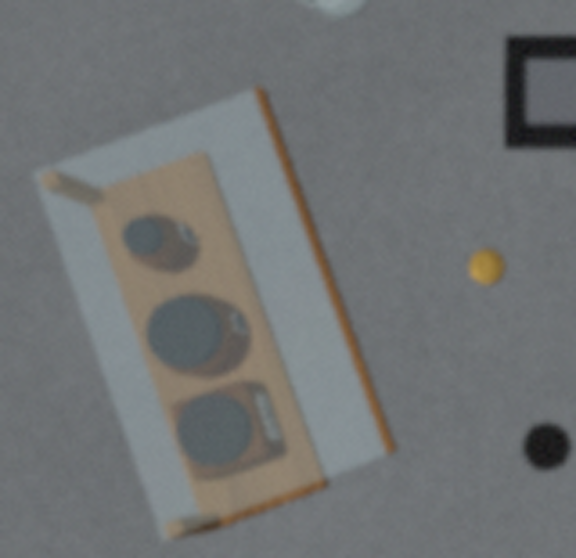

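View pics/c2.png

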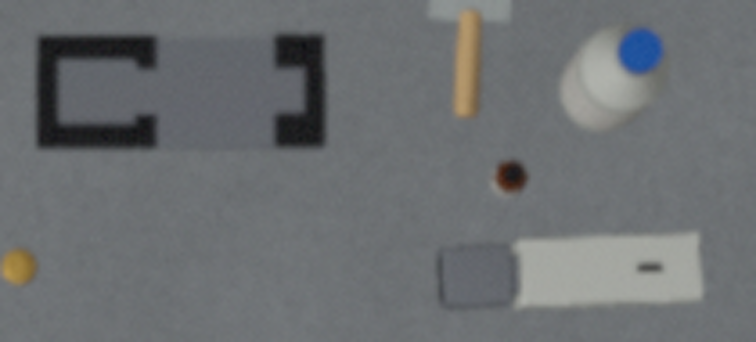

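View pics/c3.png

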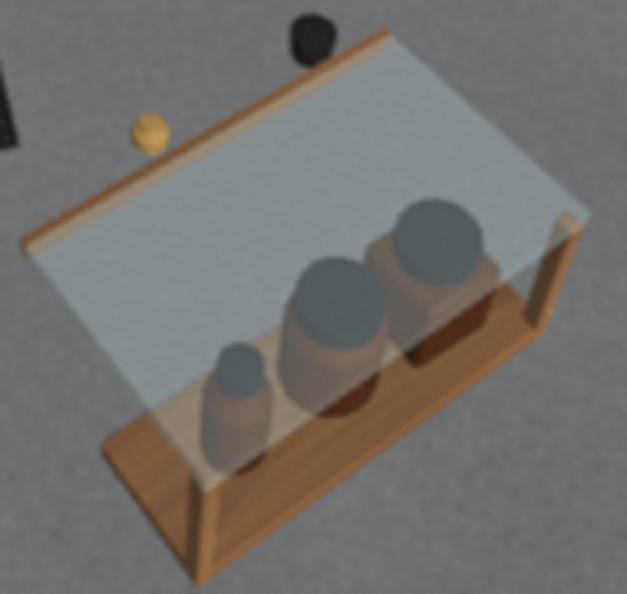

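The square jar is the one at crop pixel (215,428), the rack end nearest the robot, with its label facing right (-y). The tray's long-walled head end is on the left (+y). The scanner head sticks out of the sleeve toward +y.

```bash
python3 - <<'E'
from h import *
t=get_image("top");P=t["pixels"].astype(int);hsv=cv2.cvtColor(t["pixels"],cv2.COLOR_RGB2HSV)
def rect(m,x0,y0,x1,y1,z,n):
    k=np.zeros(m.shape,np.uint8);k[y0:y1,x0:x1]=m[y0:y1,x0:x1]
    ys,xs=np.nonzero(k);r=cv2.minAreaRect(np.c_[xs,ys].astype(np.float32));b=cv2.boxPoints(r)
    w=np.array([onz(t,*p,z) for p in b]);print(n,len(xs),"size",np.linalg.norm(w[1]-w[0]).round(4),np.linalg.norm(w[2]-w[1]).round(4),"c",w.mean(0).round(4),"\n",w.round(4).tolist());return w
V=P.max(2)
rect(V<55,262,155,360,205,.017,"tray")
rect((P.min(2)>135),400,210,470,250,.048,"sleeve")
rect((V<112)&(hsv[...,1]<60),376,215,402,248,.04,"head")
# rack from shelf front edge, z=.139
f=lambda a,b:(130+a/3.6-.5,155+b/3.6-.5)
A=onz(t,*f(262,88),.139);B=onz(t,*f(392,453),.139);C=onz(t,*f(38,175),.139);D=onz(t,*f(163,540),.139)
print("edge",A,B,np.linalg.norm(A-B),"back",C,D)
x=(C+D-A-B);x/=np.linalg.norm(x);e=(A-B)/np.linalg.norm(A-B);n=np.array([-e[1],e[0]])
print("yaw",np.arctan2(x[1],x[0]),np.arctan2(n[1],n[0]))
o=(A+B)/2+n*.125;y=-e
print("origin",o,"sqjar pred",o+.078*y,"cap",onz(t,*f(215,428),.107),"round cap",onz(t,*f(185,333),.106),"slim",onz(t,*f(143,237),.112))
j=o+.078*y;print("label",j-.031*n)
for q in [(255,390),(270,390),(283,440),(265,445)]:pass
print("label px c3",onz(t,*f(265,415),.053))
E
```

```text
tray 719 size 0.2242 0.0871 c [ 0.678  -0.0209] 
 [[0.7234, 0.0905], [0.7197, -0.1336], [0.6326, -0.1318], [0.6363, 0.0912]]
sleeve 922 size 0.1425 0.0532 c [ 0.5271 -0.3503] 
 [[0.5549, -0.2799], [0.5525, -0.4224], [0.4993, -0.4204], [0.5017, -0.2783]]
head 390 size 0.059 0.0563 c [ 0.5254 -0.2451] 
 [[0.554, -0.2164], [0.553, -0.2753], [0.4968, -0.2737], [0.4978, -0.2149]]
edge [0.66325787 0.26009591] [0.39482364 0.1652154 ] 0.2847090526440064 back [0.60155793 0.42342152] [0.33536959 0.32982708]
yaw 1.9246858312963453 1.910549355903958
origin [0.48738397 0.33051028] sqjar pred [0.41384269 0.30451645] cap [0.41548719 0.30096305] round cap [0.48618413 0.32390655] slim [0.55771358 0.35402944]
label [0.42417357 0.2752885 ]
label px c3 [0.42559937 0.27620749]
```

```bash
cat >> h.py <<'E'
from scipy.spatial.transform import Rotation as R
def go(x,y,z,yaw):
    s=ctrl.get_state();r=R.from_rotvec(s["tool_rot"]).as_matrix();p=np.array(s["position"])
    c=np.arctan2(r[1,0],r[0,0]);d=np.array([x,y,z])-p
    tx=np.array([np.cos(yaw),np.sin(yaw),0]);ty=np.array([np.sin(yaw),-np.cos(yaw),0])
    print("t",round(float(s["time"]),2),"pos",p.round(4),"yaw",round(c,4),"tilt",round(float(np.arccos(-r[2,2])),4),"| turn",round(-((yaw-c+np.pi)%(2*np.pi)-np.pi),4),"then shift mm",np.round(1000*np.array([d@tx,d@ty,-d[2]]),1),"grip",round(float(s["grip_width"]),3),round(float(s["grip_force"]),2),"ft",np.round(s["ft_force"],1))
E
python3 -m crank '[[[0,0,0,-0.1175,-1],[0,0,0,-0.1175,-1],[0,0,0,-0.1175,-1],[0,0,0,-0.1175,-1],[0,0,0,-0.1175,-1],[0,0,0,-0.1175,-1],[0,0,0,-0.1175,-1],[0,0,0,-0.1175,-1],[0,0,0,-0.1175,-1],[0,0,0,-0.1175,-1]]]' 10
python3 -c "
from h import *
go(.526,-.248,.22,1.592)"
```

```text
time: 1.08
position: [0.2637, -0.594, 0.2224]
tool_rot: [-2.19, -2.252, -0.0]
ft_force: [-0.6, 0.6, 0.1]
grip_width: 0.999
grip_force: 0.0
t 1.08 pos [ 0.2637 -0.594   0.2224] yaw 1.5987 tilt 0.0003 | turn 0.0067 then shift mm [340.4 269.6   2.4] grip 0.999 0.0 ft [-0.6  0.6  0.1]
```

```bash
python3 -m crank '[[[27,21,0,0,-1],[27,21,0,0,-1],[27,21,0,0,-1],[27,21,0,0,-1],[27,21,0,0,-1],[27,21,0,0,-1],[27,21,0,0,-1],[27,21,0,0,-1],[27,21,0,0,-1],[27,21,0,0,-1]]]' | head -2
python3 -m crank '[[[23,18,10,0,-1],[23,18,20,0,-1],[14,12,20,0,-1],[9,9,20,0,-1],[0,0,0,0,-1],[0,0,0,0,-1]]]' | head -2
python3 - <<'E'
from h import *
go(.526,-.248,.10,1.592)
s=get_image("scene")
for p in [(.527,-.224,.04),(.527,-.279,.04),(.55,-.224,.04),(.503,-.224,.04)]:print(proj(s,p))
cv2.imwrite("pics/g1.png",cv2.resize(s["pixels"][130:250,230:390,::-1],None,fx=4,fy=4,interpolation=2))
E
```

```text
time: 1.92
position: [0.4684, -0.3181, 0.2227]
time: 2.42
position: [0.5225, -0.2487, 0.1517]
t 2.42 pos [ 0.5225 -0.2487  0.1517] yaw 1.5944 tilt 0.0026 | turn 0.0024 then shift mm [ 0.7  3.5 51.7] grip 0.999 0.0 ft [-0.2  0.1  0.7]
(np.float64(308.61178279877845), np.float64(208.86377754264637))
(np.float64(304.3545115756702), np.float64(197.60933902037726))
(np.float64(300.9258570776295), np.float64(210.2278595551454))
(np.float64(316.5817158584693), np.float64(207.44929050205073))
```

View pics/g1.png

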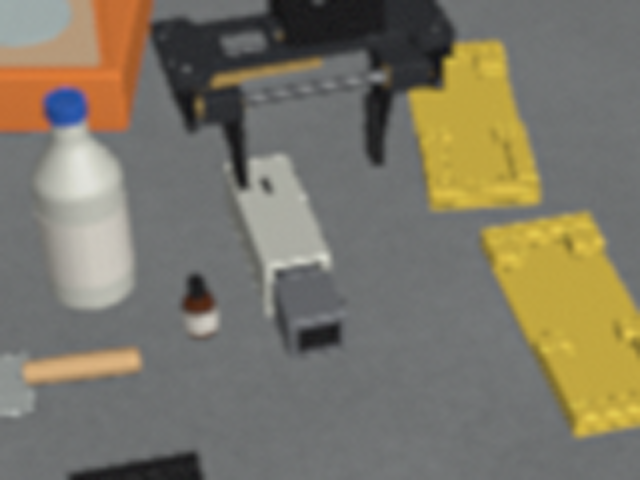

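```bash
python3 -m crank '[[[-1,3.5,20,0,-0.7],[0,0,25,0,-0.7],[0,0,25,0,-0.7],[0,0,25,0,-0.7],[0,0,25,0,-0.7],[0,0,15,0,-0.7],[0,0,9,0,-0.7],[0,0,0,0,-0.7]]]' 12 | head -2
python3 -m crank '[[[0,0,0,0,1],[0,0,0,0,1],[0,0,0,0,1],[0,0,0,0,1],[0,0,0,0,1],[0,0,0,0,1]]]' 12
python3 -c "
from h import *
go(.526,-.10,.012,1.592)"
```

```text
time: 3.13
position: [0.5254, -0.2518, 0.0078]
time: 3.63
position: [0.5271, -0.2505, 0.0092]
tool_rot: [2.196, 2.245, 0.0]
ft_force: [-1.0, -0.7, 2.8]
grip_width: 0.527
grip_force: 12.0
t 3.63 pos [ 0.5271 -0.2505  0.0092] yaw 1.5929 tilt 0.0011 | turn 0.0009 then shift mm [150.5   2.1  -2.8] grip 0.527 11.98 ft [-1.  -0.7  2.8]
```

```bash
python3 -m crank '[[[0,0,0,0,1],[0,0,-1.5,0,1],[8,0,0,0,1],[16,0,0,0,1],[16,0,0,0,1],[16,0,0,0,1],[16,0,0,0,1],[16,0,0,0,1],[16,0,0,0,1],[16,0,0,0,1]]]' 40
python3 -m crank '[[[16,0,0,0,1],[16,0,0,0,1],[10,0,0,0,1],[4,0,0,0,1],[0,0,0,0,1],[0,0,0,0,1]]]'
python3 - <<'E'
from h import *
go(.526,-.1,.0052,1.592)
s=get_image("scene");t=get_image("top")
a=cv2.resize(s["pixels"][150:270,250:390,::-1],(560,480),interpolation=2)
b=cv2.resize(t["pixels"][190:260,310:470,::-1],(560,245),interpolation=2)[:110]
cv2.imwrite("pics/g2.png",np.vstack([a,b]))
E
```

```text
time: 4.47
position: [0.5235, -0.1287, 0.0097]
tool_rot: [-2.196, -2.246, 0.0]
ft_force: [1.0, -0.5, -1.6]
grip_width: 0.526
grip_force: 40.0
time: 4.97
position: [0.523, -0.0849, 0.0099]
tool_rot: [2.197, 2.245, -0.001]
ft_force: [0.5, -0.1, -1.8]
grip_width: 0.526
grip_force: 40.0
t 4.97 pos [ 0.523  -0.0849  0.0099] yaw 1.5926 tilt 0.0006 | turn 0.0006 then shift mm [-15.1   2.7   4.7] grip 0.526 39.97 ft [ 0.5 -0.1 -1.8]
```

View pics/g2.png

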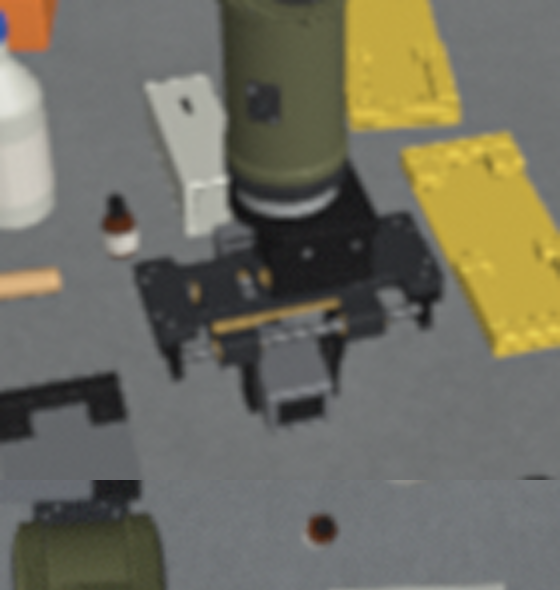

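The scanner is held by its head, level, and its tail is clear of the sleeve mouth (mouth near crop pixel (205,210)). Next I lower it and release.

```bash
python3 -m crank '[[[0,0,1.5,0,1],[0,0,1.5,0,1],[0,0,1,0,1],[0,0,0.5,0,1],[0,0,0,0,1],[0,0,0,0,1]]]' 12
python3 -m crank '[[[0,0,0,0,0.2],[0,0,0,0,-0.4],[0,0,0,0,-0.6],[0,0,0,0,-0.6],[0,0,0,0,-0.6],[0,0,0,0,-0.6],[0,0,0,0,-0.6]]]'
python3 -m crank '[[[0,0,-10,0,-0.6],[0,0,-25,0,-0.6],[0,0,-25,0,-0.6],[0,0,-30,0,-0.6],[-20,0,0,0,-0.6],[-25,0,0,0,-0.6],[-25,0,0,0,-0.6],[-12,0,0,0,-0.6],[0,0,0,0,-0.6],[0,0,0,0,-0.6]]]'
python3 - <<'E'
from h import *
s=get_image("scene");t=get_image("top")
a=cv2.resize(s["pixels"][150:270,250:390,::-1],(560,480),interpolation=2)
cv2.imwrite("pics/g3.png",a)
E
```

```text
time: 5.57
position: [0.5231, -0.0845, 0.0055]
tool_rot: [2.197, 2.245, -0.0]
ft_force: [-0.3, -0.7, -1.9]
grip_width: 0.529
grip_force: 12.0
time: 6.15
position: [0.5231, -0.0843, 0.0056]
tool_rot: [2.197, 2.246, 0.0]
ft_force: [-0.1, -0.1, -1.3]
grip_width: 0.786
grip_force: 0.0
time: 6.98
position: [0.5248, -0.1657, 0.0956]
tool_rot: [-2.197, -2.244, -0.001]
ft_force: [0.8, 0.8, 0.0]
grip_width: 0.8
grip_force: 0.0
```

View pics/g3.png

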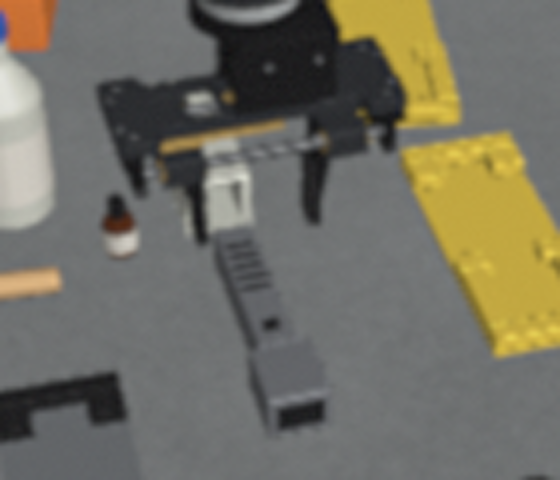

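The scanner lies flat on the bench. The top front edge of its head runs from crop (268,402) to (325,385).

```bash
python3 - <<'E'
from h import *
s=get_image("scene")
f=lambda a,b:(250+a/4-.5,150+b/4-.5)
a,b=onz(s,*f(268,402),.036),onz(s,*f(325,385),.036)
print(a,b,np.linalg.norm(a-b),"front",(a+b)/2,"tail L/R",onz(s,*f(216,237),.034),onz(s,*f(250,229),.034))
# head top blob in top view
t=get_image("top");print([np.round(proj(t,p),1).tolist() for p in [(.524,-.05,.036),(.524,-.1,.036)]])
V=t["pixels"].astype(int);print(V[225:242:2,318:352:2].max(2))
go(.525,-.164,.004,1.592)
E
```

```text
[ 0.54559849 -0.05709001] [ 0.50490969 -0.06250845] 0.04104800080144568 front [ 0.52525409 -0.05979923] tail L/R [ 0.53987881 -0.23568742] [ 0.51357893 -0.23792108]
[[320.9, 232.8], [338.7, 232.5]]
[[119 118 120 112 110 112 113 109 106 108 104 104 110 120 122 121  87]
 [120 120 116 111 111 109 112 111 110 111 111 108 103 110 110 108  94]
 [122 121 118 117 113 114 114 111 111 111 112 110 101 103 106 106  96]
 [121 123 118 115 114 115 112 113 112 113 112 111 103 110 109  88  59]
 [121 122 116 115 114 117 115 111 113 113 111 113 103 111 111  76  44]
 [120 124 120 116 114 115 116 112 113 112 111 113 108 112 115 102  81]
 [119 121 120 118 115 114 118 115 113 115 113 113 107 108 112 108  99]
 [119 120 125 113 116 116 116 116 114 113 113 113 108 107 112 109  90]
 [121 123 124 112 108 105 105 107 107 107 106 104 106 120 125 123 104]]
t 7.18 pos [ 0.525  -0.1642  0.0955] yaw 1.5956 tilt 0.0007 | turn 0.0036 then shift mm [ 0.2 -0.  91.5] grip 0.803 0.0 ft [-0.1  0.8  0.8]
```

```bash
python3 -m crank '[[[0,0,25,0,-0.6],[0,0,25,0,-0.6],[0,0,22,0,-0.6],[0,0,12,0,-0.6],[0,0,6,0,-0.6],[0,0,0,0,-0.6],[0,0,0,0,1],[0,0,0,0,1],[0,0,0,0,1],[0,0,0,0,1]]]' 10
python3 -m crank '[[[0,0,0,0,1],[0,0,0,0,1],[0,0,0,0,1],[0,0,0,0,1],[0,0,0,0,1],[0,0,0,0,1]]]' 40
python3 -c "
from h import *
go(.5136,.023,.040,1.911)"
```

```text
time: 8.02
position: [0.5257, -0.1666, 0.0066]
tool_rot: [2.196, 2.244, 0.001]
ft_force: [0.0, 0.1, -0.2]
grip_width: 0.583
grip_force: 0.0
time: 8.52
position: [0.5249, -0.1664, 0.0058]
tool_rot: [2.197, 2.246, -0.0]
ft_force: [-0.5, 0.1, 3.3]
grip_width: 0.34
grip_force: 40.0
t 8.52 pos [ 0.5249 -0.1664  0.0058] yaw 1.5928 tilt 0.0003 | turn -0.3182 then shift mm [182.3  52.5 -34.2] grip 0.34 39.99 ft [-0.5  0.1  3.3]
```

```bash
python3 -m crank '[[[0,0,-5,0,1],[0,0,-10,0,1],[0,0,-12,0,1],[0,0,-8,0,1],[0,0,0,-0.08,1],[0,0,0,-0.08,1],[0,0,0,-0.08,1],[0,0,0,-0.078,1],[0,0,0,0,1],[0,0,0,0,1]]]' 40 >/dev/null
python3 -m crank '[[[10,3,0,0,1],[20,6,0,0,1],[25,7,0,0,1],[25,7,0,0,1],[25,7,0,0,1],[25,7,0,0,1],[25,7,0,0,1],[17,5,0,0,1],[8,2,0,0,1],[0,0,0,0,1]]]'
python3 - <<'E'
from h import *
go(.5136,.023,.040,1.911)
s=get_image("scene");t=get_image("top")
a=cv2.resize(s["pixels"][210:330,290:450,::-1],(640,480),interpolation=2)
b=cv2.resize(t["pixels"][205:295,180:330,::-1],(640,384),interpolation=2)
cv2.imwrite("pics/s1a.png",a);cv2.imwrite("pics/s1b.png",b)
cv2.imwrite("pics/s1.png",cv2.resize(np.vstack([a,b]),(444,600),interpolation=3))
E
```

```text
time: 10.18
position: [0.5126, 0.0234, 0.0408]
tool_rot: [-1.809, -2.568, -0.001]
ft_force: [0.6, -0.0, -1.7]
grip_width: 0.346
grip_force: 40.0
t 10.18 pos [0.5126 0.0234 0.0408] yaw 1.9144 tilt 0.0007 | turn 0.0034 then shift mm [-0.7  0.8  0.8] grip 0.346 39.99 ft [ 0.6 -0.  -1.7]
```

View pics/s1.png

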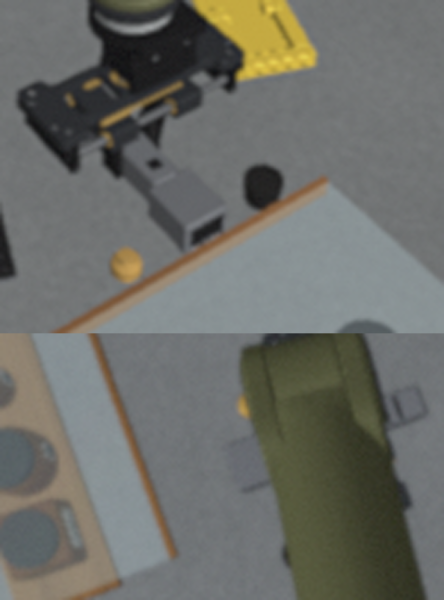

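The scanner is held level and clear of the stopper and the weight. The top front edge of its head runs from view pixel (188,226) to (224,208), which gives me a check on the hold.

```bash
python3 - <<'E'
from h import *
s=get_image("scene")
f=lambda a,b:(290+a/2.776-.5,210+b/2.776-.5)
a,b=onz(s,*f(188,226),.071),onz(s,*f(224,208),.071)
m=(a+b)/2;p=ctrl.get_state()["position"];n=np.array([np.cos(1.914),np.sin(1.914)]);l=np.array([-n[1],n[0]])
print("w",np.linalg.norm(a-b),"front",m,"ahead of tcp",(m-p[:2])@n,"lateral",(m-p[:2])@l, "edge yaw",np.arctan2((b-a)[1],(b-a)[0])+np.pi/2)
L=np.array([.425,.2745]);print("label from tcp: ahead",(L-p[:2])@n,"left",(L-p[:2])@l)
# label refine in top: bright low-saturation pixels near it
t=get_image("top");hs=cv2.cvtColor(t["pixels"],cv2.COLOR_RGB2HSV)
u,v=np.array(proj(t,(*L,.053)));print("pred px",u,v)
c=t["pixels"][int(v)-9:int(v)+10,int(u)-8:int(u)+9].astype(int);print(c.max(2)); print(c[...,0]-c[...,2])
E
```

```text
w 0.036897236736274396 front [0.47790549 0.12654437] ahead of tcp 0.11318026457346844 lateral -0.0032055746009940463 edge yaw -1.2778891799412384
label from tcp: ahead 0.27031033204906524 left -0.0031733629921372026
pred px 203.72995487634637 269.9851114357309
[[139 134 130 131 132 134 133 137 140 143 144 141 140 140 131 131 144]
 [126 119 118 112 111 109 115 120 129 141 144 141 143 141 136 126 138]
 [117 116 115 105 104  99 100 103 116 136 143 143 142 140 138 128 132]
 [117 118 115 110 102 101 103 103 107 125 139 143 141 140 139 133 127]
 [117 119 116 113 103 105 113 115 112 118 136 145 142 140 141 135 126]
 [109 114 118 115 107 105 121 128 119 116 132 141 142 139 141 139 130]
 [ 98 105 111 114 110 110 123 130 120 115 125 140 143 141 142 139 133]
 [ 98  98 102 111 110 107 116 129 125 118 119 136 144 143 142 141 137]
 [101  99  97 101 111 108 109 123 123 116 117 130 141 142 143 141 141]
 [100 100  97  99 108 108 110 121 125 113 111 123 136 143 142 142 143]
 [105 104 100  93  99 109 106 113 125 118 115 119 136 143 143 141 142]
 [101 103 101  96  97 109 107 107 122 125 119 119 132 142 
[... 1160 characters left out ...]
-10   0  14  14   8  -1  -5  -6   2  18  26  30  28  28  28]
 [-10 -13 -11  -5   5  13   9   3  -5  -7  -3  12  25  30  28  28  28]
 [-11 -11 -11 -10   1  15  14   4  -2  -6  -4   7  22  27  30  26  27]
 [-12 -12 -10 -11   1  15  14   8   1  -6  -6   1  15  26  29  29  28]
 [-11 -11 -12 -11  -3  13  17  12   3  -5  -7  -4   9  25  29  29  27]
 [-10 -10 -12 -10  -2  13  19  14   5  -3  -6  -6   4  20  27  28  28]
 [-10 -11 -11 -10  -2  13  20  16   8   0  -6  -7   0  16  26  28  29]
 [-10 -12 -10  -9  -1  17  21  18  10   3  -3  -4   0  13  26  29  29]
 [-12 -10  -9  -8   4  18  21  21  13   6   2  -1   3  11  22  27  28]
 [-12 -12 -10  -4  10  23  23  20  14   8   7   4   5  11  19  28  29]]
```

```bash
python3 -m crank '[[[6,1,0,0,1],[12,1,0,0,1],[16,0,0,0,1],[16,0,0,0,1],[16,0,0,0,1],[16,0,0,0,1],[14,0,0,0,1],[12,0,0,0,1],[8,0,0,0,1],[4,0,0,0,1]]]' 40
python3 -m crank '[[[0,0,0,0,1],[0,0,0,0,1],[0,0,0,0,1],[0,0,0,0,1],[0,0,0,0,1],[0,0,0,0,1]]]' >/dev/null
python3 - <<'E'
from h import *
go(.425,.2745,.0408,1.914)
s=get_image("scene")
for k,p in {"jar":(.412,.305,.107),"win":(.4375,.237,.071)}.items(): print(k,proj(s,p))
cv2.imwrite("pics/s2.png",cv2.resize(s["pixels"][240:390,320:480,::-1],(640,600),interpolation=2))
E
```

```text
time: 11.22
position: [0.4742, 0.1357, 0.0406]
tool_rot: [-1.811, -2.567, -0.0]
ft_force: [-0.7, -0.3, -1.1]
grip_width: 0.34
grip_force: 40.0
t 11.72 pos [0.4749 0.1337 0.0405] yaw 1.9099 tilt 0.0002 | turn -0.0041 then shift mm [149.3   0.3  -0.3] grip 0.342 39.99 ft [ 0.1  0.7 -1.2]
jar (np.float64(424.4248210604573), np.float64(335.25188335616997))
win (np.float64(397.89250664220856), np.float64(321.7052731980656))
```

View pics/s2.png

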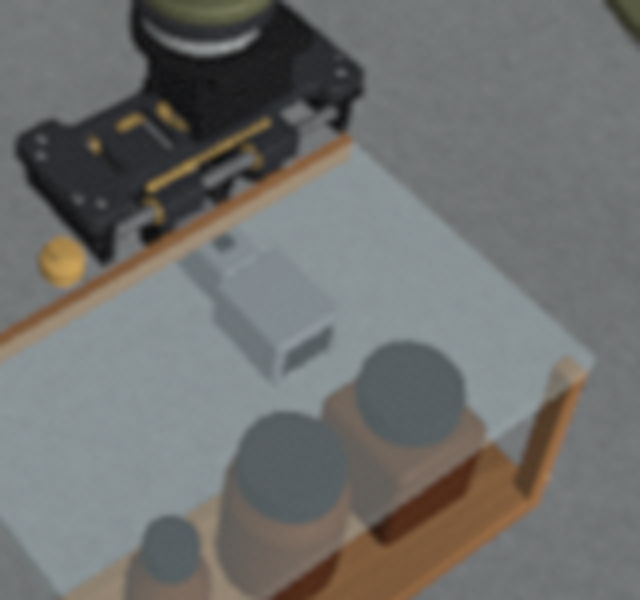

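The window faces the square jar's label. The head's top front edge runs from view pixel (278,355) to (335,310), which is scene pixel (396,323), against a predicted (398,322).

```bash
python3 - <<'E'
from h import *
s=get_image("scene")
f=lambda a,b:(320+a/4-.5,240+b/4-.5)
a,b=onz(s,*f(277,353),.071),onz(s,*f(336,310),.071);m=(a+b)/2
n=np.array([np.cos(1.911),np.sin(1.911)]);l=np.array([-n[1],n[0]]);L=np.array([.425,.2745])
print(np.linalg.norm(a-b),m,"gap",(L-m)@n,"left",(L-m)@l,"yaw",np.arctan2((b-a)[1],(b-a)[0])+np.pi/2)
E
python3 -m crank '[[[0,0,0,0,1],[0,0,0,0,1],[0,0,0,0,1],[0,0,0,0,1],[0,0,0,0,1],[0,0,0,0,1],[0,0,0,0,1],[0,0,0,0,1],[0,0,0,0,1],[0,0,0,0,1]]]' >/dev/null
python3 -m crank '[[[0,0,0,0,1],[0,0,0,0,1],[0,0,0,0,1],[0,0,0,0,1],[0,0,0,0,1],[0,0,0,0,1],[0,0,0,0,1],[0,0,0,0,1],[0,0,0,0,1],[0,0,0,0,1]]]' 40
```

```text
0.04488792291725614 [0.44161919 0.23754684] gap 0.0403807267336858 left 0.0033361986939974193 yaw -1.159127007351533
time: 13.48
position: [0.4748, 0.1342, 0.0405]
tool_rot: [1.814, 2.565, -0.0]
ft_force: [-0.3, -0.6, -1.5]
grip_width: 0.342
grip_force: 40.0
```

```bash
python3 -m crank '[[[-6,0,0,0,1],[-12,0,0,0,1],[-18,0,0,0,1],[-20,0,0,0,1],[-20,0,0,0,1],[-20,0,0,0,1],[-20,0,0,0,1],[-12,0,0,0,1],[-6,0,0,0,1],[0,0,0,0,1]]]' 40 | head -2
python3 - <<'E'
from h import *
t=get_image("top");V=t["pixels"].astype(float).max(2)
def cross(p,o):  # first crossing from grey to black at half level
    h=(p[:3].mean()+p.min())/2
    i=np.argmax(p<h);return o[0]+o[1]*(i-1+(p[i-1]-h)/(p[i-1]-p[i]))
lf=cross(V[170:192,262:280].mean(0),(262,1)); rt=cross(V[170:192,358:340:-1].mean(0),(358,-1))
tl=cross(V[157:172,274:300].mean(1),(157,1)); tr=cross(V[157:172,339:348].mean(1),(157,1))
bl=cross(V[205:190:-1,274:300].mean(1),(205,-1)); br=cross(V[205:190:-1,339:348].mean(1),(205,-1))
print(lf,rt,tl,tr,bl,br)
E1=onz(t,lf,(tl+bl)/2,.017);E2=onz(t,rt,(tr+br)/2,.017)
T1,T2=onz(t,287,tl,.017),onz(t,343.5,tr,.017);B1,B2=onz(t,287,bl,.017),onz(t,343.5,br,.017)
print("ends",E1,E2,np.linalg.norm(E1-E2),"width",np.linalg.norm(T1-B1),np.linalg.norm(T2-B2))
ya=lambda a,b:np.arctan2(*(a-b)[::-1])
yaw=ya(T1,T2);print("yaws",yaw,ya(B1,B2))
# inner far/near recess edges not used; far outer edge is at +45 mm
c=(E1+E2)/2;ax=np.array([np.cos(yaw),np.sin(yaw)]);rt_=np.array([np.sin(yaw),-np.cos(yaw)])
far=((T1+T2)/2-c)@rt_;c2=c+rt_*(far-.045);print("centre",c,"by far edge",c2,"origin",c2-.025*ax)
s=get_image("scene");S=s["pixels"].max(2);m=np.zeros_like(S);m[235:325,235:305]=(S[235:325,235:305]<60)*255
h=cv2.convexHull(np.argwhere(m>0)[:,::-1].astype(np.int32));q=cv2.approxPolyDP(h,4,True)[:,0];print("scene quad",q.tolist())
print("pred",[np.round(proj(s,(*(c2+a*ax*.115+b*rt_*.045),.017)),1).tolist() for a,b in [(1,1),(1,-1),(-1,-1),(-1,1)]])
go(.678,-.032,.06,1.554)
E
```

```text
time: 14.32
position: [0.5198, 0.0064, 0.0404]
269.865504358655 349.6017543859649 164.60090264345584 164.2996894409938 194.56666666666666 195.3401592718999
ends [0.68103484 0.09410761] [ 0.67656424 -0.13444028] 0.22859161365797556 width 0.08698903077228298 0.09012628063208337
yaws 1.5597289444620313 1.5403316579332256
centre [ 0.67879954 -0.02016633] by far edge [ 0.67810521 -0.02015865] origin [ 0.67782853 -0.04515712]
scene quad [[304, 237], [294, 308], [259, 315], [248, 249]]
pred [[259.2, 313.5], [296.4, 305.8], [279.6, 241.6], [247.2, 247.5]]
t 14.42 pos [0.5192 0.0089 0.0405] yaw 1.9115 tilt 0.0008 | turn 0.3575 then shift mm [-38.2 159.5 -19.5] grip 0.343 39.99 ft [ 0.3  0.7 -1.3]
```

```bash
python3 -m crank '[[[0,0,-10,0.06,1],[0,0,-15,0.1,1],[0,0,-10,0.1,1],[0,0,-5,0.098,1],[0,10,0,0,1],[-4,18,0,0,1],[-6,18,0,0,1],[-8,20,0,0,1],[-8,20,0,0,1],[-8,20,0,0,1]]]' 40 | head -2
python3 -m crank '[[[-4,20,0,0,1],[-3,18,0,0,1],[0,10,0,0,1],[0,5,0,0,1],[0,0,0,0,1],[0,0,0,0,1],[0,0,0,0,1]]]' | head -2
python3 -c "
from h import *
go(.678,-.034,.050,1.553)"
```

```text
time: 15.25
position: [0.6259, -0.0271, 0.0796]
time: 15.83
position: [0.6769, -0.0352, 0.0801]
t 15.83 pos [ 0.6769 -0.0352  0.0801] yaw 1.5546 tilt 0.0012 | turn 0.0016 then shift mm [ 1.2  1.1 30.1] grip 0.339 39.99 ft [-0.3 -0.2 -0.7]
```

```bash
python3 -m crank '[[[1,1,10,0,1],[0,0,20,0,1],[0,0,15,0,1],[0,0,8,0,1],[0,0,0,0,1],[0,0,0,0,1],[0,0,0,0,1]]]' 40
python3 - <<'E'
from h import *
go(.678,-.034,.011,1.553)
s=get_image("scene");G=s["pixels"].astype(int)
p=np.array(ctrl.get_state()["position"]);y=1.554;ax=np.array([np.cos(y),np.sin(y)]);r=np.array([np.sin(y),-np.cos(y)]);uz=p[2]-.0058
for a in (.109,):
  for b in (-.023,0,.023): print("pred front top",b,np.round(proj(s,(*(p[:2]+a*ax+b*r),uz+.036)),1))
print(G[268:322,250:302].max(2)[::2,::2])
E
```

```text
time: 16.42
position: [0.6793, -0.0349, 0.0283]
tool_rot: [2.241, 2.201, 0.001]
ft_force: [-0.2, 0.5, -0.9]
grip_width: 0.341
grip_force: 40.0
t 16.42 pos [ 0.6793 -0.0349  0.0283] yaw 1.5528 tilt 0.0012 | turn -0.0002 then shift mm [ 0.9 -1.3 17.3] grip 0.341 39.99 ft [-0.2  0.5 -0.9]
pred front top -0.023 [283.6 290.2]
pred front top 0 [274.  292.1]
pred front top 0.023 [264.3 293.9]
[[112 105 104 105  89  36  55 100 102  89  75 102  98  48  85 105 105 107
  117 118 118 119 119 115 118 117]
 [114 104 106 105 101  44  50  94  87  34  34  91 107  99 103 105 104 104
  112 115 117 118 116 114 116 117]
 [117 106 104 105 103  77  82  86 103  80  86 103 106 104 105 105 105 104
  110 118 118 118 116 117 116 115]
 [119 107 105 105 105 106 105  86 105 107 106 108 113 103 103 105 107 105
  109 116 117 117 116 117 117 117]
 [119 107 105 105 106 106 104  87 106 117 103 107 110 103 105 105 106 106
  106 117 116 115 115 116 117 116]
 [120 110 104 105 106 104 100 104 103 105 104 104 105 106 106  98  93  91
   72  95 119 115 114 117 115 116]
 [119 112 105 106 104 103  93 103 104 104 105 105 105 106
[... 1532 characters left out ...]
34  40  35
   42  42  34  39  46 106 119 117]
 [114 115 118 115  60  32  31  32  30  33  33  40  33  41  41  35  36  42
   51  58  79  89 107 118 119 118]
 [119 118 117 116  80  32  39  34  37  42  34  37  40  52  59  79  88 103
  111 114 120 121 120 121 118 118]
 [118 116 114 119  90  31  35  39  48  58  78  88 102 111 114 120 124 119
  116 117 119 118 116 118 120 118]
 [118 116 116 117 102  77  87 101 111 114 117 118 120 117 114 120 122 117
  117 117 118 118 116 118 119 119]
 [115 118 117 116 116 116 119 117 120 119 119 118 120 117 117 117 118 119
  118 118 117 117 118 119 120 117]
 [117 117 118 114 114 116 117 117 117 119 116 118 118 118 119 119 117 118
  116 116 118 118 120 122 119 118]]
```

```bash
python3 - <<'E'
from h import *
s=get_image("scene");p=np.array(ctrl.get_state()["position"]);y=1.5535
ax=np.array([np.cos(y),np.sin(y)]);r=np.array([np.sin(y),-np.cos(y)])
loc=lambda q:np.round(1000*np.array([(q-p[:2])@ax,(q-p[:2])@r]),1)
for n,u,v,z in [("front wall",266,307,.017),("front wall",272,305.9,.017),("front wall",278,304.8,.017),("+x wall",262.8,298,.017),("-x wall top",285.2,298,.017),("-x wall base",285.2,298,.005),
 ("scan front",273.7,292.2,p[2]+.030),("scan L",265.5,294,p[2]+.030),("scan R",282,290.5,p[2]+.030)]:
    print(n,loc(onz(s,u,v,z)))
E
```

```text
front wall [114.9  23.9]
front wall [115.2   9.4]
front wall [115.5  -5.1]
+x wall [85.7 27.5]
-x wall top [ 99.2 -25.7]
-x wall base [ 89.5 -26.5]
scan front [109.3   0.6]
scan L [109.9  20.1]
scan R [109.  -19.2]
```

```bash
python3 -m crank '[[[2,0,0,0,1],[0,0,4,0,1],[0,0,4,0,1],[0,0,3,0,1],[0,0,2,0,1],[0,0,2,0,1],[0,0,1,0,1],[0,0,0,0,1],[0,0,0,0,1],[0,0,0,0,1]]]' 40
python3 -c "
from h import *
go(.678,-.032,.011,1.553)"
```

```text
time: 17.35
position: [0.6789, -0.033, 0.0117]
tool_rot: [2.241, 2.201, 0.0]
ft_force: [-0.3, -0.2, -1.5]
grip_width: 0.34
grip_force: 40.0
t 17.35 pos [ 0.6789 -0.033   0.0117] yaw 1.5528 tilt 0.0003 | turn -0.0002 then shift mm [ 1.  -0.9  0.7] grip 0.34 39.99 ft [-0.3 -0.2 -1.5]
```

```bash
python3 -m crank '[[[0,0,0.7,0,1],[0,0,0,0,1],[0,0,0,0,0.2],[0,0,0,0,-0.2],[0,0,0,0,-0.4],[0,0,0,0,-0.4],[0,0,0,0,-0.4],[0,0,0,0,-0.4]]]' 10
python3 -m crank '[[[0,0,-8,0,-0.4],[0,0,-20,0,-0.4],[0,0,-30,0,-0.4],[0,0,-35,0,-0.4],[-20,-20,-30,0,-0.4],[-20,-25,-30,0,-0.4],[-20,-30,0,0,-0.4],[-20,-30,0,0,-0.4],[-10,-30,0,0,-0.4],[0,-30,0,0,-0.4]]]' | head -2
python3 - <<'E'
from h import *
s=get_image("scene");G=s["pixels"].astype(int).max(2)
y=1.5535;ax=np.array([np.cos(y),np.sin(y)]);r=np.array([np.sin(y),-np.cos(y)])
o=np.array([.6788,-.033])-.011*ax   # origin by tool
for b in (-.023,0,.023):print(np.round(proj(s,(*(o+.12*ax+b*r),.041)),1), np.round(proj(s,(*(o-.07*ax+b*.65*r),.039)),1))
print(G[238:262:2,246:290:2]);print(G[288:316:2,256:292:2])
E
```

```text
time: 18.02
position: [0.6788, -0.0329, 0.0109]
tool_rot: [2.241, 2.201, 0.0]
ft_force: [-0.2, 0.3, -0.4]
grip_width: 0.66
grip_force: 0.0
time: 18.85
position: [0.5118, -0.1224, 0.1629]
[284.6 295.5] [269.2 243.1]
[275.1 297.4] [263.7 244. ]
[265.5 299.3] [258.2 245. ]
[[113 113 114 114 114 115 116 113 113 112 113 116 116 115 117 115 112 112
  113 112 112 115]
 [114 117 115 114 112 115 115 114 114 113 113 114 113 113 115 115 113 116
  114 114 114 114]
 [115 114 114 112 114 115 114 114 113 113 115 112 112 113 103 101  94 115
  115 115 115 113]
 [114 115 115 116 115 113 113 114 104 103 109  93  66  55  42  33  38  99
  117 117 116 114]
 [114 116 111 106 102  90  73 100 102 101 102 106  67  31  34  33  39  98
  118 113 116 115]
 [100  66  49  38  31  29  45 100 104 104 104 107  82  33  33  35  29  71
  116 114 115 115]
 [103  40  32  36  34  39  45  89  89  73  66  70  84  37  33  35  29  53
  113 115 113 113]
 [114  57  34  35  34  34  54  82  87  97  93  91  98  49  33  37  31  43
  101 115 112 113]
 [115  62  31  34  33  35  88  89  75  66  75  79  95  62  33  37  40  50
  100 115 1
[... 638 characters left out ...]
120 123 104  36  33  30]
 [ 55  32  34  54  94 102 115 120 126 130 125 113 105 105 103  48  32  32]
 [ 66  32  33  39  92 104 113 104  91  71  58  44  34  74 107  70  33  32]
 [ 85  29  32  34  87  98  83  35  30  31  31  34  32  64 113  78  36  41]
 [ 90  32  34  32  80  97  92  36  34  34  33  34  33  36  56  39  31  32]
 [ 98  36  32  32  62  89  87  38  34  32  31  31  35  31  31  35  32  35]
 [111  48  39  33  37  41  34  30  34  31  34  32  32  41  35  41  41  33]
 [114  59  30  32  32  32  31  33  37  34  39  39  31  35  40  48  60  78]
 [116  78  28  35  34  39  42  33  36  39  48  59  78  86 101 110 112 119]
 [119  89  30  37  40  46  58  77  87 102 109 112 117 122 118 115 116 117]]
```

```bash
python3 -c "
from bench import job
print(job.close_job())"
```

```text
the job is handed in; nothing more can be done
None
```

I scanned the square jar from about 4 cm for about 2 s, then laid the scanner in its tray recess, released it and handed the job in. My last image put it seated and level, but the hand-in gave no verdict.

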